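# Take the bayonet cap off the microscope lamp housing

## Robot

A 6-joint arm with a two-finger parallel gripper is mounted at the origin on the work surface. World frame = base frame: x ahead of the robot, y to its left, z up, the work surface at z = 0. Lengths are in m, angles in rad, forces in N, time in s.
With the tool pointing down it reaches from about 0.25 to 0.775 m from the base axis. Payload 4 kg.
Tool frame: the origin (TCP) lies midway between the tips of the shut fingers; the grasp point (between the pads) lies robot.grip_depth behind it (robot.grip_depth is the distance from the TCP to the grasp point, in m); z points along the fingers, y is the line along which they close (so a half turn about z gives the same grasp; the last joint's range is limited). The gripper opens to 85 mm and grips with 20 to 120 N. Pads are 22 mm wide; open, the fingers measure 114 mm over their backs; the gripper's body (76 mm by 85 mm) begins 54 mm behind the grasp point. The pads swing forward as they close: fully open they stand 13 mm farther back than shut.
Start: joints at [1.032, 0.087, 1.371, -0, 1.684, -0.103], TCP at [0.232, 0.499, 0.231] pointing down, gripper open.
Joint ranges: [-3.1, 3.1], [-0.76, 2.03], [0.27, 2.55], [-1.08, 4.22], [0.17, 2.65], [-2.57, 2.57]. Speed limits (rad/s): [2.79, 2.79, 3.14, 3.14, 3.14, 3.14].

## Interface

Orientations are given as a unit quaternion [w, x, y, z].
In Python, from station import monitor, eyes, workorder, models, robot gives the robot as it stands.
- The arm moves only by the shell command python3 -m inch 'ROWS' [FORCE]. ROWS is JSON, a list that holds one entry, the list of rows, each a list of 5 numbers: the shift along the world's x, y, z in m, then the turn about the world's z in rad, then the opening, from -1 (shut) to 1 (fully open). A call has 1 to 5 rows; each row is the pose to reach, as a shift and turn from the pose commanded when the call began; what a row does not reach only later rows make up. A row lasts 1/10 s, in which the tool goes at most 50 mm and 8.59 degrees, less where a joint would pass 70% of its speed; a pose out of reach is approached as far as the arm can. A call with a gripper value outside its range is refused whole. The fingers move at their own pace and stop on an object; FORCE is the grip in N (left out, the last holds). Time passes only in rows, so rows that repeat a pose let the fingers close. It gives the time, the measured TCP pose, the force, the opening and the grip force at its end, in the units of the state.
- monitor.get_state(): the state, without advancing time (a new reading comes with each control period).
- eyes.grab_frame(name): name is "scene" or "top"; returns a dict with "color" (384x512x3 uint8, red, green, blue), "z_map" (384x512 float32, m along the optical axis (not along the pixel's ray), 0 where there is no reading), "fx", "fy", "cx", "cy" (pixels), "distortion" ([k1, k2, p1, p2, k3] as OpenCV has them; the pictures are not rectified), "view" (4x4, takes a point from world to camera coordinates). Camera axes: x right, y up, looking along -z (the intrinsics and any distortion apply to the point x, -y, -z); pixel columns grow to the right and rows downward; lengths in m; the calibration is good to about 2 mm. A picture is of the moment at which its call begins.
- workorder.job_done(): hands the job in; it is judged then, once.
Trained networks look in a picture, given as the dict that the camera call returned (one of the last four; its "shot" number tells which), for a name from the list of things; names that differ only in an ending like _2 or _b are one class to them, and where a whole thing is asked for, a point or a joint stands for the part that bears it (a point fixed in the world has none). Each returns a list of dicts, best first, with "score" (0 to 1); they miss things now and then, are a little off and sometimes report something else, mostly with a low value. They report only what shows in the picture. A call takes as long as a camera call. They do not tell look-alikes from the thing itself.
- models.look_for(picture, label): "position" ([x, y, z] in m, in world coordinates, good to about 4 mm: the middle of the surface that is visible of it).
- models.pinpoint(picture, label): "position" ([x, y, z] in m, in world coordinates, good to about 4 mm: a listed point, or the origin of a listed thing).
The state is a dict: "t": time; "joint_positions": joint angles; "joint_vel": joint speeds; "tau": joint torques, N m; "ee_pos": TCP position; "orientation": TCP orientation; "wrist_force": force on the tool from outside, world axes, zero at the start; "moment": the same for the moment, N m; "opening": finger opening in m; "grasp_force": force on a finger pad.
Only numpy, scipy, OpenCV 4.12 (cv2) and the standard library are available. Lean on these libraries where they do the work, as an engineer would, in place of code of your own. Each camera call takes 0.05 s, during which the arm holds its last target. There are 200 camera calls.

## Task

The lamp in the square, finned housing is to be changed. Turn that housing's bayonet cap a quarter turn counter-clockwise (seen from above) while it stays down on its seat, lift it off, and set it down upright in the empty steel tray without dropping it. Leave the cap of the plain round housing as it is.

Things in the scene. Friction and masses are not known exactly. Their poses are not given: they have to be found in the camera images.
- lamp_cap_bar (a point): Loose black cap of the lamp housing: centre of its metal grip bar, on the cap axis (z up). Bar 60 mm long (x) by 16 thick (y) by 32 high; the point is 16 below its top, 16 above the disc (72 across, 18 thick), 44 above the underside of the spigot (52 across, 10 long) under the disc. Two lugs at the disc's lower edge, on +x and -x, reach 46 mm from the axis. About 0.15 kg; turns freely, no spring.
- lamp_house: White square lamp housing 120 (x) by 124 (y) mm, fins on its y sides, fixed. Origin: centre of underside, z up. The cap sits on a round collar, 108 across, 97 above the origin (bar centre at 131), spigot in a 12 deep bore. Claws at +x and -x, up to 110 high, hold its lugs. Locked: bar along x within 5 deg; free from 56 deg counter-clockwise seen from above, stop at about 100; clockwise blocked.
- tray: Square steel tray, 160 by 160 mm outside, 20 mm high, walls and floor 4 to 5 mm thick, empty, fixed to the bench. Origin at the centre of its underside, z up; the cap stands on its inner floor.
- round_cap_bar_end (a point): The other cap, like the first but locked on a plain round white housing without fins, 124 mm across: centre of one end face of its grip bar, 30 mm from its axis (the axis lies towards this point's -x). Not to be turned or moved.
Things that resemble listed ones, but are neither listed nor needed, are in the scene too. What is shaped like the part that bears lamp_cap_bar but yellow is not meant.

How it is judged:
By the outcome, as a careful person would: the job done as asked, in the order asked, and still so for the second after the job is handed in, with the robot touching nothing.
It also fails if it takes over 48 s, if anything falls off the work surface, if the arm or the gripper's body presses on something with over 40 N, if the wrist force passes 120 N, or if a joint passes its speed limit or range.

## Working session

There is one attempt and no reset: what is moved stays moved. The work goes in short steps, Python scripts to look and compute and a shell command to move; the robot and the scene stay as the last step left them, time stands still between calls to the robot, and variables do not carry over. Pictures are saved under pics/ and viewed, at most 10 in all, crops included, and the job is handed in when it is done.

```bash
mkdir -p pics; python3 - <<'E'
from station import monitor, eyes, models, robot
import cv2,numpy as np
print(robot.grip_depth, monitor.get_state())
for n in("top","scene"):
    p=eyes.grab_frame(n); cv2.imwrite(f"pics/{n}0.png",p["color"][:,:,::-1])
    for l in("lamp_cap_bar","lamp_house","tray","round_cap_bar_end"):
        print(n,l,[(np.round(d["position"],3).tolist(),round(d["score"],2)) for d in models.pinpoint(p,l)])
E
```

```text
0.0187 {'t': 0.0, 'joint_positions': array([ 1.03190204e+00,  8.79603423e-02,  1.37229055e+00, -1.95208529e-05,
        1.68355110e+00, -1.03105334e-01]), 'joint_vel': array([-2.58299378e-04,  9.82031005e-05, -1.84436921e-03, -2.08649339e-04,
        4.30261350e-04, -4.09583180e-04]), 'tau': array([ 5.53480695e-04, -3.51863444e+01, -3.13276076e+01, -7.44056047e-05,
        1.08215670e-02, -3.51897157e-06]), 'ee_pos': array([0.23192702, 0.49816363, 0.23011776]), 'orientation': array([-3.39336991e-04,  2.16175293e-01,  9.76353943e-01, -1.05130653e-03]), 'wrist_force': array([-0.99126839,  0.13431664, -0.90239872]), 'moment': array([-0.02391247,  0.03855382, -0.02077552]), 'grasp_force': 0.0, 'opening': 0.08561463991530513}
top lamp_cap_bar [([0.516, 0.304, 0.129], 0.89), ([0.485, 0.459, 0.045], 0.78), ([0.523, 0.303, -0.002], 0.6)]
top lamp_house [([0.521, 0.306, -0.004], 0.59)]
top tray [([0.528, 0.014, -0.002], 0.91)]
top round_cap_bar_end [([0.514, -0.255, 0.131], 0.93)]
scene lamp_cap_bar [([0.488, 0.456, 0.043], 0.69), ([0.518, 0.3, 0.129], 0.66)]
scene lamp_house [([0.519, 0.306, 0.002], 0.55)]
scene tray [([0.529, 0.011, 0.003], 0.76)]
scene round_cap_bar_end [([0.517, -0.256, 0.127], 0.58)]
```

View pics/top0.png

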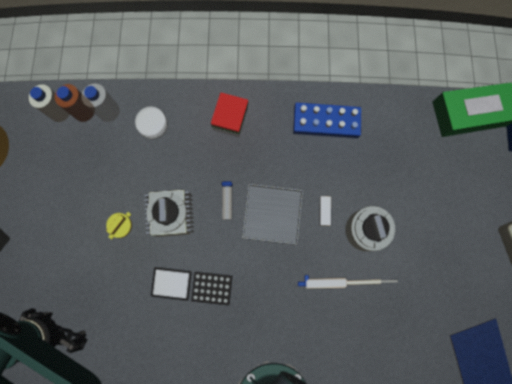

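View pics/scene0.png

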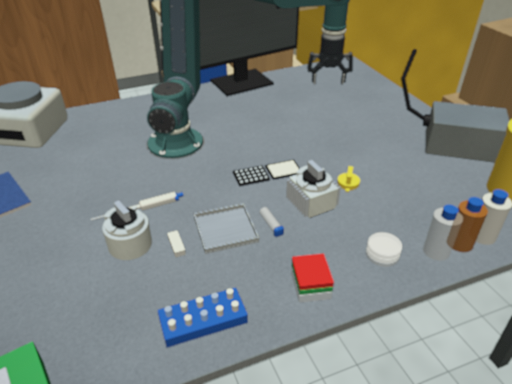

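The top picture shows the finned housing at px (168,212) and the yellow decoy at (118,225). The tray is at (272,214) and the round housing at (373,229). The scene picture agrees. Next I'll measure the bar from depth.

```bash
cat > h.py <<'E'
import numpy as np,cv2
from station import eyes
def cloud(n):
    p=eyes.grab_frame(n); K=np.array([[p["fx"],0,p["cx"]],[0,p["fy"],p["cy"]],[0,0,1.]])
    h,w=p["z_map"].shape; u,v=np.meshgrid(np.arange(w),np.arange(h))
    q=cv2.undistortPoints(np.stack([u,v],-1).reshape(-1,1,2).astype(float),K,np.array(p["distortion"],float)).reshape(h,w,2)
    z=p["z_map"].astype(float); c=np.stack([q[...,0]*z,-q[...,1]*z,-z,np.ones_like(z)],-1)
    W=(c@np.linalg.inv(np.array(p["view"])).T)[...,:3]; W[z==0]=np.nan
    return p,W
def rect(W,c,r,z0,z1):
    m=(np.hypot(W[...,0]-c[0],W[...,1]-c[1])<r)&(W[...,2]>z0)&(W[...,2]<z1)
    P=W[m]; (ctr,s,a)=cv2.minAreaRect((P[:,:2]*1000).astype(np.float32)); d=P[:,:2]-P[:,:2].mean(0)
    e,V=np.linalg.eigh(d.T@d); l=V[:,1]*np.sign(V[0,1])
    return len(P),np.round(ctr,1),np.round(s,1),round(a,1),"mean",np.round(P.mean(0),4),"pca",round(np.degrees(np.arctan2(l[1],l[0])),1)
E
python3 - <<'E'
from h import *
for n in("top","scene"):
    p,W=cloud(n)
    print(n,"bar",rect(W,(.517,.303),.045,.136,.16))
    print("house",rect(W,(.52,.305),.11,.05,.16))
    print("tray",rect(W,(.528,.013),.13,.010,.03))
    print("floor",rect(W,(.528,.013),.05,-.01,.03))
E
```

```text
top bar (148, array([518.7, 301.7]), array([60.8, 15.9]), 6.5, 'mean', array([0.5177, 0.3014, 0.1474]), 'pca', np.float64(7.0))
house (1863, array([518.4, 303.3]), array([121.1, 124.3]), 5.5, 'mean', array([0.5151, 0.2966, 0.1016]), 'pca', np.float64(-12.5))
tray (462, array([529.6,  36.4]), array([212.1, 160.7]), 84.3, 'mean', array([0.53  , 0.0327, 0.0202]), 'pca', np.float64(85.3))
floor (912, array([528.7,  12.4]), array([97.5, 96.7]), 0.9, 'mean', array([0.5277, 0.0131, 0.0044]), 'pca', np.float64(19.3))
scene bar (107, array([520.4, 298.1]), array([61.4, 18.1]), 6.8, 'mean', array([0.5256, 0.2971, 0.1447]), 'pca', np.float64(7.1))
house (1515, array([523.2, 299.1]), array([124.8, 129.2]), 6.0, 'mean', array([0.5437, 0.2841, 0.094 ]), 'pca', np.float64(45.8))
tray (611, array([532.3,  33. ]), array([213.1, 169.5]), 83.8, 'mean', array([0.5378, 0.0289, 0.0182]), 'pca', np.float64(-88.9))
floor (604, array([528.8,  13.3]), array([97.8, 98.1]), 34.0, 'mean', array([0.5289, 0.0128, 0.0046]), 'pca', np.float64(-18.9))
```

```bash
python3 -m inch '[[[0.04,-0.03,0,-0.14,1],[0.08,-0.06,0,-0.28,1],[0.12,-0.09,0,-0.42,1],[0.15,-0.11,0,-0.56,1],[0.18,-0.13,0,-0.7,1]]]'
python3 -m inch '[[[0.03,-0.02,0,-0.14,1],[0.06,-0.04,0,-0.28,1],[0.09,-0.06,0,-0.42,1],[0.106,-0.066,0,-0.56,1],[0.106,-0.066,0,-0.7,1]]]'
python3 -m inch '[[[0,0,-0.01,-0.14,1],[0,0,-0.02,-0.28,1],[0,0,-0.03,-0.42,1],[0,0,-0.04,-0.56,1],[0,0,-0.04,-0.7,1]]]'
```

```text
t: 1.1
ee_pos: [0.4135, 0.3673, 0.2316]
orientation: [0.0, 0.541, 0.841, 0.0]
wrist_force: [-0.4, -0.1, -0.4]
opening: 0.0852
grasp_force: 0.0
t: 1.6
ee_pos: [0.5204, 0.3008, 0.2306]
orientation: [0.0, 0.797, 0.604, -0.0]
wrist_force: [-1.2, 0.0, 0.0]
opening: 0.0851
grasp_force: 0.0
t: 2.1
ee_pos: [0.5174, 0.3022, 0.1892]
orientation: [0.0, 0.955, 0.296, -0.002]
wrist_force: [0.1, 0.0, -1.0]
opening: 0.0855
grasp_force: 0.0
```

```bash
python3 -m inch '[[[0,0,0,-0.14,1],[0,0,0,-0.28,1],[0,0,0,-0.42,1],[0,0,-0.02,-0.492,1],[0,0,-0.04,-0.492,1]]]'
python3 -m inch '[[[0,0,-0.015,0,1],[0,0,-0.03,0,1],[0,0,-0.03,0,1]]]'
python3 - <<'E'
from h import *
from station import monitor
s=monitor.get_state();print(s["ee_pos"],s["orientation"],s["joint_positions"],s["wrist_force"])
p,W=cloud("top");print(rect(W,(.517,.303),.045,.136,.15))
p,W=cloud("scene");cv2.imwrite("pics/s1.png",cv2.resize(p["color"][120:240,240:400,::-1],None,fx=4,fy=4))
E
```

```text
t: 2.6
ee_pos: [0.5188, 0.3029, 0.152]
orientation: [-0.0, 0.998, 0.056, 0.001]
wrist_force: [-0.6, 0.7, 0.5]
opening: 0.0851
grasp_force: 0.0
t: 2.9
ee_pos: [0.5167, 0.3019, 0.1183]
orientation: [0.001, 0.998, 0.057, -0.003]
wrist_force: [0.0, 0.1, 0.4]
opening: 0.0852
grasp_force: 0.0
[0.5167108  0.30190718 0.11825357] [ 0.00104485  0.9983762   0.05689821 -0.00254138] [ 4.34104187e-01  2.44776731e-01  1.41592458e+00 -7.10999893e-05
  1.48638646e+00  1.89104835e+00] [0.00147152 0.0794814  0.40138333]
(0, array([0., 0.]), array([0., 0.]), 0.0, 'mean', array([nan, nan, nan]), 'pca', np.float64(0.0))h.py:12: RuntimeWarning: Mean of empty slice.
  P=W[m]; (ctr,s,a)=cv2.minAreaRect((P[:,:2]*1000).astype(np.float32)); d=P[:,:2]-P[:,:2].mean(0)
  ret = um.true_divide(
h.py:14: RuntimeWarning: Mean of empty slice.
  return len(P),np.round(ctr,1),np.round(s,1),round(a,1),"mean",np.round(P.mean(0),4),"pca",round(np.degrees(np.arctan2(l[1],l[0])),1)
```

View pics/s1.png

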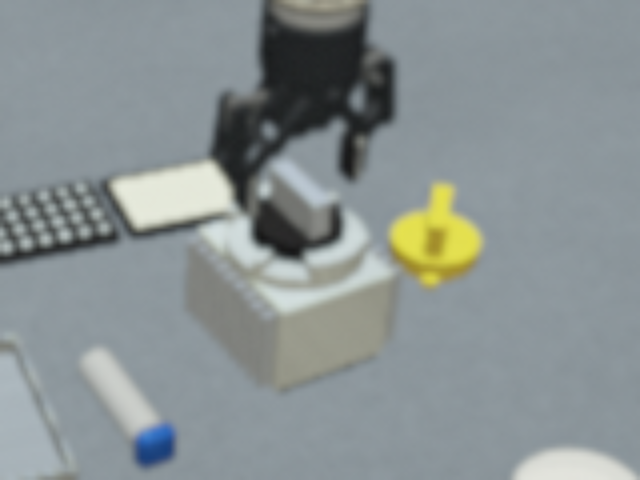

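The crop shows the open fingers on either side of the bar at (305,195). I'll close them now.

```bash
python3 -m inch '[[[0,0,0,0,-1],[0,0,0,0,-1],[0,0,0,0,-1],[0,0,0,0,-1],[0,0,0,0,-1]]]' 40
python3 -m inch '[[[0,0,0,0,-1],[0,0,0,0,-1],[0,0,0,0,-1]]]' 40
```

```text
t: 3.5
ee_pos: [0.5184, 0.3027, 0.1219]
orientation: [-0.0, 0.998, 0.057, 0.0]
wrist_force: [0.6, 0.1, -0.7]
opening: 0.0154
grasp_force: 41.4
t: 3.8
ee_pos: [0.5185, 0.3027, 0.1218]
orientation: [-0.0, 0.998, 0.057, 0.0]
wrist_force: [0.1, -0.5, 2.1]
opening: 0.0153
grasp_force: 41.9
```

```bash
python3 -m inch '[[[0,0,-0.001,0.1,-1],[0,0,-0.001,0.2,-1],[0,0,-0.001,0.3,-1],[0,0,-0.001,0.4,-1],[0,0,-0.001,0.5,-1]]]' 60
python3 -m inch '[[[0,0,0,0.1,-1],[0,0,0,0.2,-1],[0,0,0,0.3,-1],[0,0,0,0.4,-1],[0,0,0,0.5,-1]]]'
```

```text
t: 4.3
ee_pos: [0.5189, 0.3029, 0.1218]
orientation: [-0.0, 0.953, 0.304, 0.001]
wrist_force: [0.6, 0.6, 5.2]
opening: 0.0153
grasp_force: 59.6
t: 4.8
ee_pos: [0.5188, 0.3031, 0.1219]
orientation: [-0.0, 0.848, 0.53, 0.001]
wrist_force: [0.6, 0.1, 5.3]
opening: 0.0149
grasp_force: 59.6
```

```bash
python3 -m inch '[[[0,0,0,0.1,-1],[0,0,0,0.2,-1],[0,0,0,0.3,-1],[0,0,0,0.4,-1],[0,0,0,0.53,-1]]]'
python3 -m inch '[[[0,0,0,0,-1],[0,0,0,0,-1]]]'
python3 - <<'E'
from h import *
p,W=cloud("scene");cv2.imwrite("pics/s2.png",cv2.resize(p["color"][120:240,240:400,::-1],None,fx=4,fy=4))
E
```

```text
t: 5.3
ee_pos: [0.5195, 0.3029, 0.1219]
orientation: [0.001, 0.679, 0.734, 0.002]
wrist_force: [1.3, -0.1, 3.7]
opening: 0.0148
grasp_force: 59.7
t: 5.5
ee_pos: [0.5194, 0.3027, 0.1219]
orientation: [0.001, 0.682, 0.731, 0.001]
wrist_force: [1.6, -0.6, 5.4]
opening: 0.0151
grasp_force: 59.5
```

View pics/s2.png

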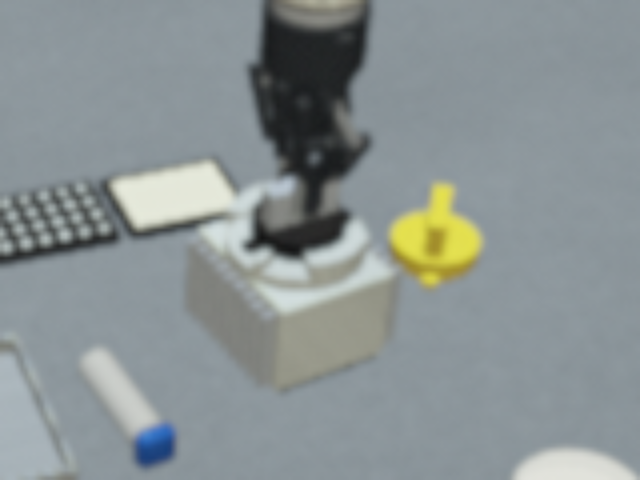

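The bar has turned about 86° and the lug shows at crop px (255,245), clear of the claws. The cap is still seated, so I'll lift straight up.

```bash
python3 -m inch '[[[0,0,0.006,0,-1],[0,0,0.012,0,-1],[0,0,0.018,0,-1],[0,0,0.024,0,-1],[0,0,0.03,0,-1]]]'
python3 -m inch '[[[0,0,0.015,0,-1],[0,0,0.03,0,-1],[0,0,0.04,0,-1],[0,0,0.05,0,-1],[0,0,0.05,0,-1]]]'
python3 - <<'E'
from h import *
p,W=cloud("scene");cv2.imwrite("pics/s3.png",cv2.resize(p["color"][100:240,220:400,::-1],None,fx=4,fy=4))
E
```

```text
t: 6.05
ee_pos: [0.5177, 0.3028, 0.1507]
orientation: [-0.0, 0.681, 0.732, -0.0]
wrist_force: [-0.6, 0.1, -1.6]
opening: 0.0151
grasp_force: 58.7
t: 6.55
ee_pos: [0.5191, 0.303, 0.203]
orientation: [0.001, 0.681, 0.732, 0.002]
wrist_force: [0.5, -0.7, -1.3]
opening: 0.0151
grasp_force: 58.7
```

View pics/s3.png

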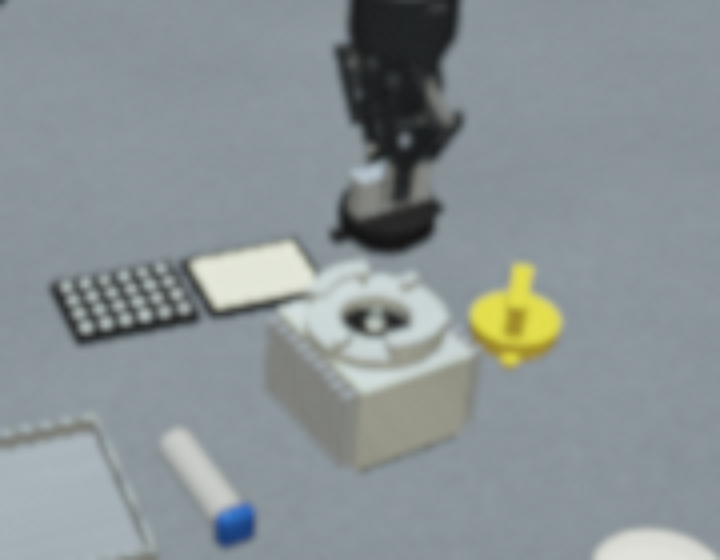

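The cap hangs level in the gripper at px (390,215), and the open bore shows at (375,317). Next is the tray.

```bash
python3 -m inch '[[[0.002,-0.02,0,0,-1],[0.004,-0.05,0,0,-1],[0.006,-0.085,0,0,-1],[0.008,-0.12,0,0,-1],[0.01,-0.155,0,0,-1]]]'
python3 -m inch '[[[0,-0.035,0,0,-1],[0,-0.07,0,0,-1],[0,-0.1,0,0,-1],[0,-0.125,0,0,-1],[0,-0.135,0,0,-1]]]'
python3 -m inch '[[[0,0,-0.02,0,-1],[0,0,-0.05,0,-1],[0,0,-0.08,0,-1],[0,0,-0.11,0,-1],[0,0,-0.13,0,-1]]]'
python3 -m inch '[[[0,0,-0.01,0,-1],[0,0,-0.015,0,-1],[0,0,-0.015,0,-1],[0,0,-0.015,0,-1]]]'
```

```text
t: 7.1
ee_pos: [0.5276, 0.1463, 0.1992]
orientation: [-0.001, 0.681, 0.733, -0.001]
wrist_force: [0.8, -0.0, -1.5]
opening: 0.0149
grasp_force: 58.6
t: 7.6
ee_pos: [0.5276, 0.0105, 0.1994]
orientation: [-0.0, 0.682, 0.731, -0.001]
wrist_force: [-0.3, 0.9, -1.5]
opening: 0.015
grasp_force: 58.6
t: 8.1
ee_pos: [0.5264, 0.0136, 0.0672]
orientation: [-0.002, 0.681, 0.733, -0.001]
wrist_force: [-0.3, -0.6, -1.9]
opening: 0.0153
grasp_force: 58.7
t: 8.5
ee_pos: [0.5292, 0.0127, 0.0567]
orientation: [0.001, 0.681, 0.732, 0.001]
wrist_force: [0.8, -0.1, -1.1]
opening: 0.0152
grasp_force: 58.7
```

```bash
python3 -m inch '[[[0,0,-0.004,0,-1],[0,0,-0.008,0,-1],[0,0,-0.012,0,-1],[0,0,-0.015,0,-1],[0,0,-0.015,0,-1]]]'
python3 -m inch '[[[0,0,-0.001,0,-1],[0,0,-0.002,0,-1],[0,0,-0.002,0,-1]]]'
```

```text
t: 9.0
ee_pos: [0.5276, 0.0126, 0.0395]
orientation: [-0.001, 0.681, 0.732, -0.0]
wrist_force: [-0.5, 0.1, -1.7]
opening: 0.0145
grasp_force: 58.7
t: 9.3
ee_pos: [0.5284, 0.0126, 0.0389]
orientation: [0.0, 0.681, 0.732, 0.0]
wrist_force: [-0.9, -0.2, 1.7]
opening: 0.0149
grasp_force: 59.0
```

```bash
python3 -m inch '[[[0,0,-0.0005,0,-1],[0,0,-0.0005,0,-1],[0,0,-0.0005,0,-0.4],[0,0,-0.0005,0,-0.2],[0,0,-0.0005,0,0]]]' 20
python3 -m inch '[[[0,0,0,0,0.5],[0,0,0,0,1],[0,0,0,0,1],[0,0,0,0,1],[0,0,0,0,1]]]'
python3 -m inch '[[[0,0,0.02,0,1],[0,0,0.05,0,1],[0,0,0.09,0,1],[0,0,0.13,0,1],[0,0,0.17,0,1]]]'
python3 -m inch '[[[-0.04,0,0,0,1],[-0.09,0,0,0,1],[-0.13,0,0,0,1],[-0.15,0,0,0,1],[-0.15,0,0,0,1]]]'
python3 - <<'E'
from h import *
p,W=cloud("scene");cv2.imwrite("pics/s4.png",cv2.resize(p["color"][140:280,80:360,::-1],None,fx=2.8,fy=2.8))
p,W=cloud("top");cv2.imwrite("pics/t4.png",cv2.resize(p["color"][150:290,140:420,::-1],None,fx=2.8,fy=2.8))
print(rect(W,(.528,.013),.045,.053,.09))
E
```

```text
t: 9.8
ee_pos: [0.5282, 0.0126, 0.0376]
orientation: [0.0, 0.681, 0.732, 0.0]
wrist_force: [0.4, -1.2, 0.0]
opening: 0.0426
grasp_force: 0.0
t: 10.3
ee_pos: [0.5282, 0.0126, 0.0378]
orientation: [0.0, 0.681, 0.732, 0.0]
wrist_force: [-0.7, -0.3, -0.5]
opening: 0.0857
grasp_force: 0.0
t: 10.8
ee_pos: [0.5279, 0.0126, 0.2093]
orientation: [0.0, 0.681, 0.732, 0.0]
wrist_force: [0.7, -0.2, -0.5]
opening: 0.0854
grasp_force: 0.0
t: 11.3
ee_pos: [0.3765, 0.0128, 0.2083]
orientation: [0.001, 0.681, 0.732, 0.0]
wrist_force: [0.1, -0.6, -0.3]
opening: 0.0857
grasp_force: 0.0
(130, array([526.7,  15. ]), array([16.3, 59.2]), 4.3, 'mean', array([0.5265, 0.0151, 0.0641]), 'pca', np.float64(-85.3))
```

View pics/s4.png

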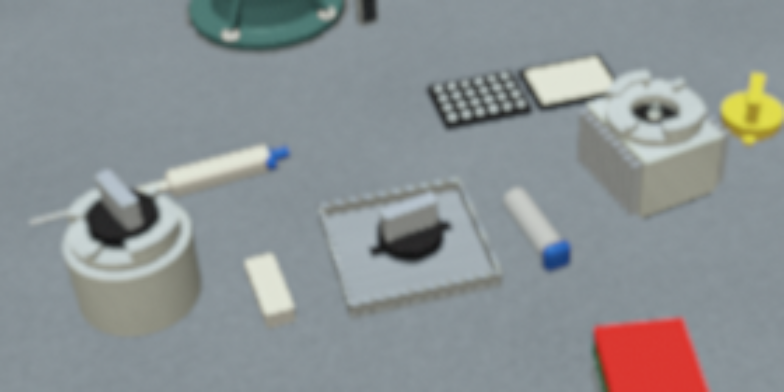

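View pics/t4.png

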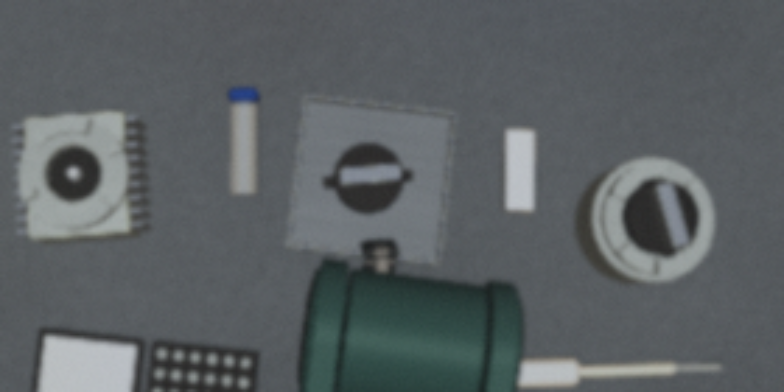

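Both pictures show the cap upright in the middle of the tray, at scene crop px (410,230) and top crop px (368,177). The bar top is at 64 mm, as expected. The bore of the finned housing is open, and the round housing's cap is untouched.

```bash
python3 -c "
from station import workorder; print(workorder.job_done())"
```

```text
the job is handed in; nothing more can be done
None
```

The finned housing's cap was turned about 86° counter-clockwise on its seat, lifted off and set down upright in the steel tray; the round housing's cap was left alone, and the job was handed in at about 11.4 s.

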